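Kit the tray for the next weld-up

ROBOT

A 6-joint arm with a two-finger parallel gripper is mounted at the origin on the work surface. World frame = base frame: x ahead of the robot, y to its left, z up, the work surface at z = 0. Lengths are in m, angles in degrees, forces in N, time in s.
With the tool pointing down it reaches from about 0.225 to 0.725 m from the base axis. Payload 3.1 kg.
Tool frame: the origin (TCP) lies at the very end of the fingers, on their centre line; the grasp point (between the pads) lies 19 mm behind it; z points along the fingers, y is the line along which they close (so a half turn about z gives the same grasp; the last joint's range is limited). The gripper opens to 85 mm and grips with 20 to 120 N. Pads are 22 mm wide; open, the fingers measure 114 mm over their backs; the gripper's body (76 mm by 85 mm) begins 54 mm behind the grasp point. The pads swing forward as they close: fully open they stand 13 mm farther back than shut.
Start: joints at [63.896, 2.75, 5.684, 92.934, 0, 82.678], TCP at [0.169, 0.497, 0.231] pointing down, gripper open.
Joint ranges: [-166.93, 166.93], [-56.73, 111.36], [-69.38, 81.34], [-121.58, 131.49], [-85.45, 84.26], [-180, 180]. Speed limits (degrees/s): [159.86, 159.86, 180, 180, 180, 180].

INTERFACE

Orientations are given as [roll, pitch, yaw] about the fixed x, y, z axes, in that order (R = Rz(yaw) Ry(pitch) Rx(roll)).
In Python, from rig import * gives the robot as it stands. The module is installed in compiled form; this text tells all that it offers. Calls block until the motion is done:
- reach(position, orientation): joint-space move of the TCP to a pose.
- move_linear(position, rotation=None, rate=0.15, max_force=None): straight line of the TCP; rotation=None keeps the orientation; rate is the mean speed in m/s. With max_force (N) it stops when the force on the tool has changed by that much, and returns True; else False.
- movej(angles): joint-space move.
- command_gripper(opening, force=None): finger opening in m; force is the grip in N (None keeps the last); returns when the fingers have stopped.
- wait(seconds).
- solve_ik(position, orientation): joint angles nearest the present ones, or None.
- read_state(): the state.
- capture(name): name is "side" or "top"; returns a dict with "image" (400x640x3 uint8, red, green, blue), "K" (3x3 intrinsics, pixels), "view" (4x4, takes a point from world to camera coordinates). Camera axes: x right, y down, z forward; pixel columns grow to the right and rows downward; lengths in m; the calibration is good to about 2 mm. A picture is of the moment at which its call begins. There is no depth.
A pose or a line that the arm cannot do raises PlanningError and nothing moves.
- job_done(): hands the job in; it is judged then, once.
Trained networks look in the newest picture that a camera, given by its name, has taken for a name from the list of things; names that differ only in an ending like _2 or _b are one class to them, and where a whole thing is asked for, a point or a joint stands for the part that bears it (a point fixed in the world has none). Each returns a list of dicts, best first, with "confidence" (0 to 1); they miss things now and then, are a little off and sometimes report something else, mostly with a low value. They report only what shows in the picture. A call takes as long as a camera call. They do not tell look-alikes from the thing itself.
- boxes_of(target, camera): "bbox" ([centre column, centre row, width, height] as shares, 0 to 1, of the picture: columns of its width, rows of its height, round what is visible of it).
The state is a dict: "time": time; "joint_pos": joint angles; "dq": joint speeds; "joint_torque": joint torques, N m; "ee_pos": TCP position; "eef_rot": TCP orientation; "ft_force": force on the tool from outside, world axes, zero at the start; "torque": the same for the moment, N m; "opening": finger opening in m; "finger_force": force on a finger pad.
Only numpy, scipy, OpenCV 4.12 (cv2) and the standard library are available. Lean on these libraries where they do the work, as an engineer would, in place of code of your own. Each camera call takes 0.05 s, during which the arm holds its last target. There are 200 camera calls.

TASK

Load the kit tray for the next weld-up: put the steel ring with the hole flat over the pin, then the flanged tube stub over the same pin, flange down on top of the ring; stand the stepped plug, wide base down, in the round pot and the square tube upright in the square bin. Leave the look-alikes (the plain round tube, the solid disc and the rectangular tube) on the bench where they are.

Things in the scene. Friction and masses are not known exactly. Their poses are not given: they have to be found in the camera images.
- ring: (mm) Bare steel flat backing ring with a round hole, outer diameter 56, hole diameter 34, 10 thick, about 120 g; loose, lying flat on the bench. Origin: centre of its underside, z axis up.
- flanged_stub: (mm) Bare steel round tube stub with a wide flat flange round its foot: tube outer diameter 44, bore 36 right through, total height 55; flange diameter 68, 6 thick, at the bottom. About 280 g. Origin: centre of the flange's underside. Loose; stands upright on the bench at the start, z axis up. Yaw does not matter for the grasp.
- plug: (mm) Bare solid steel stepped end plug: round base of diameter 50, 14 high, with a solid round neck of diameter 28 above it, total height 50. About 380 g. Origin: centre of the base's underside. Loose; stands upright on the bench at the start, z axis up. Yaw does not matter for the grasp.
- square_tube: (mm) Bare steel square tube piece, 40 x 40 outside, 3 wall, 50 high, open at both ends, about 170 g; loose, standing on end. Origin: centre of its lower end, z axis up, x and y axes square to its sides.
- plain_tube: (mm) Look-alike, does not belong: plain round steel tube offcut without flange, outer diameter 44, bore 36, 55 high, standing on end, loose. Origin: centre of its lower end.
- disc: (mm) Look-alike, does not belong: solid steel disc without a hole, diameter 56, 10 thick, lying flat, loose. Origin: centre of its underside.
- rect_tube: (mm) Look-alike, does not belong: rectangular steel tube offcut, 30 (its x) by 60 (its y) outside, 50 high, standing on end, loose. Origin: centre of its lower end.
- pin_seat: (mm) Grey block 90 x 90 x 20 high with an upright steel pin at its centre, diameter 14, standing 45 above the block (tip tapered). One of three inserts 107 apart, in random order, in a fixed shallow aluminium tray (122 x 332, floor 3 thick, rim 12 high). Origin: centre of its underside, on the tray floor; y axis along the row of inserts, x across the tray.
- round_pot: (mm) Grey low round open pot, an insert of the same tray: outer diameter 86, inner 78, floor 4 thick, wall 22 high over all. Origin: centre of its underside, on the tray floor; y axis along the row of inserts, x across the tray.
- square_bin: (mm) Grey low square open bin, an insert of the same tray: 80 x 80 outside, 72 x 72 inside, floor 4 thick, wall 22 high over all. Origin: centre of its underside, on the tray floor; y axis along the row of inserts, x across the tray.
Not all that is in view belongs to the job. What is shaped like the plug but purple is not meant.

How it is judged:
By the outcome, as a careful person would: the job done as asked, in the order asked, and still so for the second after the job is handed in, with the robot touching nothing.
It also fails if it takes over 96 s, if anything falls off the work surface, if the arm or the gripper's body presses on something with over 40 N, if the wrist force passes 120 N, or if a joint passes its speed limit or range.

## Working session

There is one attempt and no reset: what is moved stays moved. The work goes in short steps, each a Python script; the robot and the scene stay as the last script left them, time stands still between calls to the robot, and variables do not carry over. Pictures are saved under pics/ and viewed, at most 14 in all, crops included, and the job is handed in when it is done.

```bash
mkdir -p pics
python3 - <<'E'
from rig import *
import cv2, numpy as np
for c in ("top","side"):
    r=capture(c); cv2.imwrite(f"pics/{c}0.png",r["image"][:,:,::-1])
    np.set_printoptions(precision=4,suppress=True)
    print(c,r["K"].tolist(),"\n",r["view"])
    for t in ["ring","flanged_stub","plug","square_tube","plain_tube","disc","rect_tube","pin_seat","round_pot","square_bin"]:
        print(t,[(round(b["confidence"],2),(np.array(b["bbox"])*[640,400,640,400]).round(1).tolist()) for b in boxes_of(t,c)[:4]])
print(read_state())
E
```

```text
top [[379.3109640341161, 0.0, 316.63291529603805], [0.0, 379.3109640341161, 202.66189456977102], [0.0, 0.0, 1.0]] 
 [[-0.0052 -1.      0.0075  0.0135]
 [-0.9961  0.0046 -0.0877  0.5087]
 [ 0.0877 -0.0079 -0.9961  1.0165]
 [ 0.      0.      0.      1.    ]]
ring [(0.49, [269.4, 234.1, 23.5, 26.0])]
flanged_stub [(0.73, [218.6, 257.8, 24.2, 27.6])]
plug [(0.66, [458.1, 246.5, 23.6, 20.2]), (0.63, [424.7, 255.2, 18.6, 19.1])]
square_tube [(0.47, [174.5, 196.6, 19.5, 21.1])]
plain_tube [(0.42, [317.0, 223.2, 18.8, 16.1])]
disc [(0.87, [375.4, 223.7, 17.3, 18.6])]
rect_tube [(0.83, [465.0, 198.0, 30.4, 20.1])]
pin_seat [(0.7, [308.4, 160.8, 34.3, 33.8]), (0.28, [425.4, 256.2, 20.4, 13.6])]
round_pot [(0.75, [269.4, 162.7, 29.1, 33.0])]
square_bin [(0.71, [348.0, 160.7, 34.1, 31.4])]
side [[397.86621726499175, 0.0, 316.5777926123789], [0.0, 397.86621726499175, 195.9272074581041], [0.0, 0.0, 1.0]] 
 [[-0.8637 -0.504  -0.0074  0.4571]
 [-0.3901  0.6776 -0.6234  0.2242]
 [ 0.3192 -0.5356 -0.7818  0.7892]
 [ 0.      0.      0.      1.    ]]
ring [(0.91, [325.8, 266.1, 21.6, 22.4])]
flanged_stu
[... 408 characters left out ...]
]
pin_seat [(0.6, [274.9, 194.6, 54.8, 42.2])]
round_pot [(0.76, [248.8, 226.4, 37.9, 37.8]), (0.68, [320.5, 339.0, 40.0, 39.2])]
square_bin [(0.56, [297.2, 164.4, 42.0, 39.1]), (0.18, [209.7, 342.8, 35.7, 41.9])]
{'time': 1.1, 'joint_pos': array([63.8972,  2.7505,  5.6839, 92.9366,  0.002 , 82.6778]), 'dq': array([ 0.0795,  0.1146, -0.0446, -0.1448, -0.0601,  0.0224]), 'joint_torque': array([ -0.001 , -33.8661,  32.0163,   0.0015,  -0.0002,  -0.    ]), 'ee_pos': array([0.169 , 0.497 , 0.2313]), 'eef_rot': array([-179.997 ,   -0.0024,  161.2194]), 'ft_force': array([-0.5744, -0.4145, -0.5024]), 'torque': array([ 0.0247, -0.0288,  0.0854]), 'finger_force': 0.0, 'opening': 0.08511287017655315}
```

View pictures.

Run:
```python
import cv2
a=cv2.imread("pics/top0.png")[120:300,120:520]
cv2.imwrite("pics/top0c.png",cv2.resize(a,None,fx=2,fy=2,interpolation=cv2.INTER_CUBIC))
a=cv2.imread("pics/side0.png")[70:380,160:480]
cv2.imwrite("pics/side0c.png",cv2.resize(a,(619,600),interpolation=cv2.INTER_CUBIC))
```

```text
(no output)
```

View pics/top0c.png

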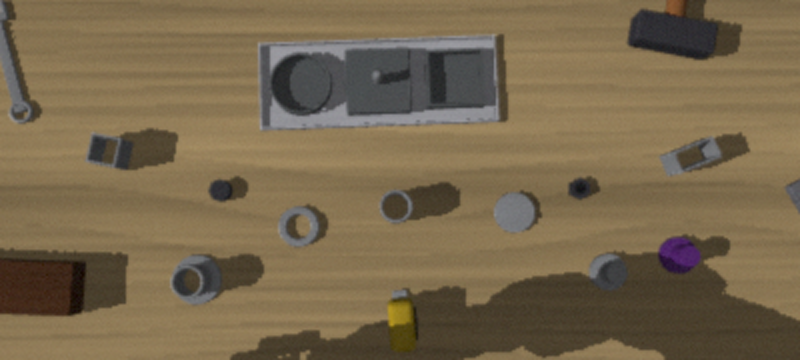

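View pics/side0c.png

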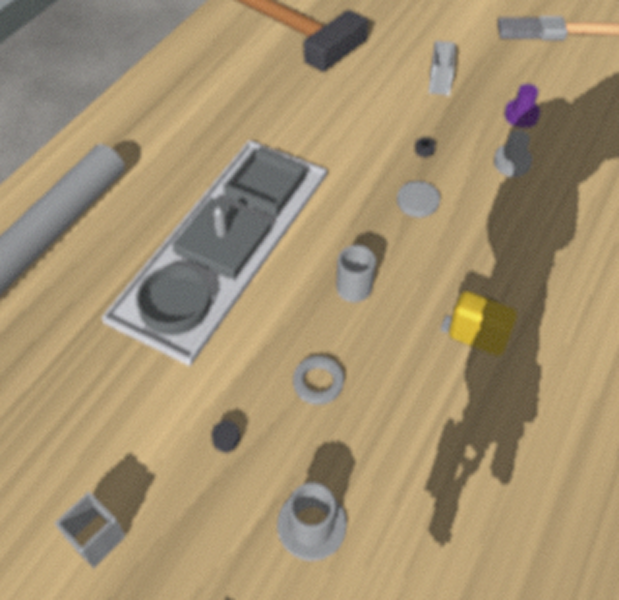

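```bash
cat > h.py <<'E'
import numpy as np, cv2, json
from scipy.optimize import least_squares
def proj(cam,P):
    c=(cam["view"][:3,:3]@np.asarray(P,float).T).T+cam["view"][:3,3]
    q=(cam["K"]@c.T).T; return q[:,:2]/q[:,2:]
def cyl(d,z0,z1):
    a=np.linspace(0,2*np.pi,60)
    return np.vstack([np.c_[d/2*np.cos(a),d/2*np.sin(a),0*a+z] for z in (z0,z1)])
def box(a,b,z0,z1): return np.array([[x*a/2,y*b/2,z] for x in(-1,1) for y in(-1,1) for z in(z0,z1)])
M={"ring":cyl(.056,0,.01),"flanged_stub":np.vstack([cyl(.068,0,.006),cyl(.044,0,.055)]),
 "plug":np.vstack([cyl(.05,0,.014),cyl(.028,0,.05)]),"square_tube":box(.04,.04,0,.05),
 "pin_seat":box(.09,.09,.003,.023),"round_pot":cyl(.086,.003,.025),"square_bin":box(.08,.08,.003,.025)}
def bbc(cam,P):
    p=proj(cam,P); return (p.min(0)+p.max(0))/2
def fit(name,obs,rot=0.):   # obs: list of (cam, centre px)
    c,s=np.cos(rot),np.sin(rot); m=M[name]@np.array([[c,s,0],[-s,c,0],[0,0,1]])
    f=lambda v:np.concatenate([bbc(k,m+[v[0],v[1],0])-o for k,o in obs])
    r=least_squares(f,[.45,0.]); return r.x,r.fun
E
python3 - <<'E'
from rig import *
from h import *
import pickle
np.set_printoptions(precision=4,suppress=True)
C={c:capture(c) for c in("top","side")}
pickle.dump(C,open("C.pkl","wb"))
obs={"ring":([269.4,234.1],[325.8,266.1]),"flanged_stub":([218.6,257.8],[319.4,338.8]),"plug":([424.7,255.2],[424.1,149.8]),
"square_tube":([174.5,196.6],[206.4,341.8]),"round_pot":([269.4,162.7],[248.8,226.4]),"square_bin":([348,160.7],[297.2,164.4])}
for n,(t,s) in obs.items():
    print(n,fit(n,[(C["top"],t),(C["side"],s)]),fit(n,[(C["top"],t)])[0],fit(n,[(C["side"],s)])[0])
print("pin tip in top/side", )
a=C["side"]["image"][310:375,170:245,::-1]; b=C["top"]["image"][170:225,150:200,::-1]
a=cv2.resize(a,(450,390),interpolation=cv2.INTER_CUBIC); b=cv2.resize(b,(300,330),interpolation=cv2.INTER_CUBIC)
o=np.zeros((390,750,3),np.uint8); o[:,:450]=a; o[:330,450:]=b
cv2.imwrite("pics/sq.png",o)
E
```

```text
ring (array([0.4248, 0.1399]), array([ 0.6316, -0.4025,  0.0282,  0.6494])) [0.4237 0.1417] [0.4256 0.1386]
flanged_stub (array([0.3594, 0.2805]), array([-0.1364,  0.1058, -0.0163, -0.1168])) [0.3597 0.2801] [0.3593 0.2807]
plug (array([ 0.3643, -0.2836]), array([-0.5996, -0.1854,  0.4603, -0.6706])) [ 0.3638 -0.2852] [ 0.3645 -0.2807]
square_tube (array([0.53  , 0.3945]), array([ 1.2799, -1.3364,  0.3574,  1.2544])) [0.5264 0.3979] [0.5321 0.3931]
round_pot (array([0.6226, 0.1417]), array([-0.0965, -0.4316,  0.3386,  0.1728])) [0.6214 0.1414] [0.6236 0.1417]
square_bin (array([ 0.6282, -0.0762]), array([-0.1422, -0.6729,  0.5941,  0.293 ])) [ 0.6263 -0.0766] [ 0.6301 -0.0763]
pin tip in top/side
```

View pics/sq.png

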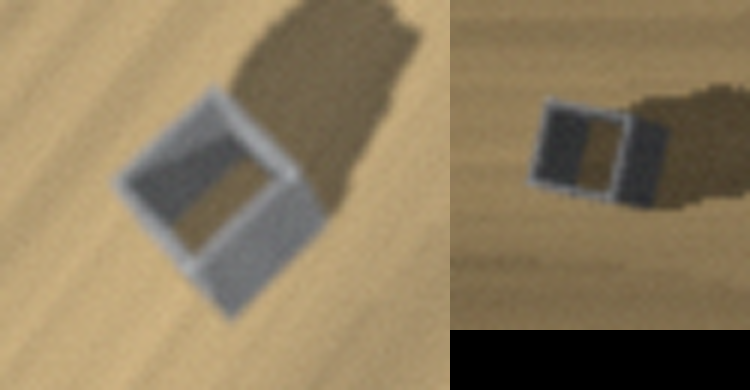

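```bash
cat > mv.py <<'E'
from rig import *
import numpy as np
def D(y): return [180,0,y]
def pick(x,y,z,yaw,opn,force=50,hi=.17):
    command_gripper(opn)
    reach([x,y,hi],D(yaw))
    move_linear([x,y,z+.03],rate=.25)
    hit=move_linear([x,y,z],rate=.06,max_force=15)
    command_gripper(0.0,force)
    s=read_state(); print("grip",hit,s["opening"],s["finger_force"],s["ee_pos"],s["time"])
    move_linear([x,y,hi],rate=.2)
    s=read_state(); print("lift",s["opening"],s["finger_force"],s["ft_force"],s["time"])
def place(x,y,z,yaw,opn,hi=.17,mid=.05):
    reach([x,y,hi],D(yaw))
    move_linear([x,y,z+.015],rate=.2)
    hit=move_linear([x,y,z],rate=.04,max_force=10)
    s=read_state(); print("down",hit,s["ee_pos"],s["ft_force"])
    command_gripper(opn)
    move_linear([x,y,hi],rate=.25)
    print("t",read_state()["time"])
E
python3 - <<'E'
import pickle
from h import *
C=pickle.load(open("C.pkl","rb"))
s=np.array([(115,180),(215,88),(300,175),(193,270)])/6+[170,310]
t=(np.array([(546,100),(634,115),(618,200),(530,183)])-[450,0])/6+[150,170]
def order(p): c=p.mean(0); return p
def f(v,sh):
    a=v[2]+np.pi/4+np.arange(4)*np.pi/2; r=.02*2**.5
    P=np.c_[v[0]+r*np.cos(a),v[1]+r*np.sin(a),0*a+.05]
    out=[]
    for cam,o in((C["side"],s),(C["top"],t)):
        p=proj(cam,P); d=np.linalg.norm(p[:,None]-o[None],axis=2); out.append((p-o[d.argmin(1)]).ravel())
    return np.concatenate(out)
best=min((least_squares(f,[.53,.3945,y],args=(0,)) for y in np.radians([-30,-15,0,15,30])),key=lambda r:r.cost)
print(best.x[:2],np.degrees(best.x[2]),best.fun.round(1))
E
python3 - <<'E'
from mv import *
pick(.4248,.1399,.001,90,.068,60)
E
```

```text
[0.52871374 0.39597459] -11.62873761703551 [-0.9  0.4  0.1  0.9  0.3 -0.6  0.3 -0.8  0.5 -0.5 -0.3  0.3 -0.3  0.4
  0.5 -0.1]
grip False 0.05214741939545255 61.57430715858936 [0.42588068 0.13996144 0.00265071] 4.8167
lift 0.05232999761841743 62.79061635956168 [-0.34354667  0.39683415 -1.92807783] 5.8083
```

Run:
```python
from rig import *
import cv2
r=capture("side")["image"][150:330,230:430,::-1]
cv2.imwrite("pics/ring1.png",cv2.resize(r,None,fx=3,fy=3,interpolation=cv2.INTER_CUBIC))
```

```text
(no output)
```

View pics/ring1.png

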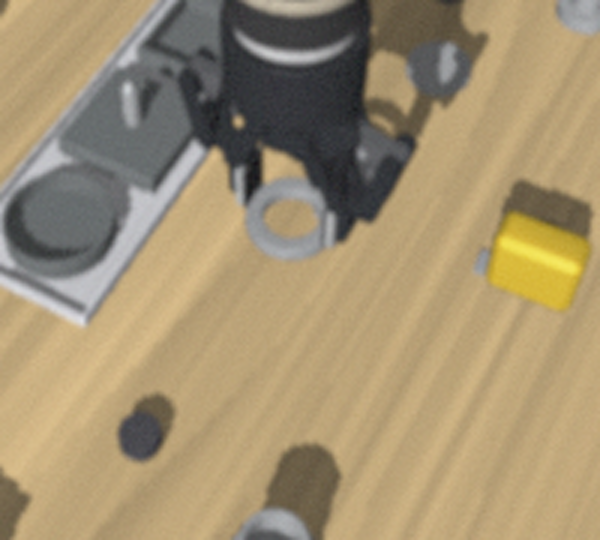

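Run:
```python
from rig import *
from h import *
cs=capture("side"); b=boxes_of("ring","side")[:2]
ct=capture("top"); print([( x["confidence"],(np.array(x["bbox"])*[640,400,640,400]).round(1)) for x in b], boxes_of("ring","top")[:1])
h=read_state()["ee_pos"]; print(h)
m=cyl(.056,.167,.177)
def f(v,o): return bbc(cs,m+[v[0],v[1],0])-o
for o in ([327.3,223.3],np.array(b[0]["bbox"][:2])*[640,400]):
    print(o,least_squares(f,[.42,.14],args=(np.array(o),)).x)
print("tcp px",proj(cs,[h]))
```

```text
[(0.84, array([324.8, 225.4,  24.2,  31.1]))] []
[0.42399926 0.13976349 0.16863846]
[327.3, 223.3] [0.42250661 0.14236042]
[324.8  225.36] [0.42416875 0.14846402]
tcp px [[327.20975972 222.72245384]]
```

```bash
python3 - <<'E'
from h import *
import pickle
C=pickle.load(open("C.pkl","rb"))
for z in(.023,.068): print(proj(C["side"],[[.6254,.0328,z]]),proj(C["top"],[[.6254,.0328,z]]))
E
python3 - <<'E'
import cv2
a=cv2.imread("pics/side0.png")[165:230,230:320]; b=cv2.imread("pics/top0.png")[135:190,285:335]
import numpy as np
o=np.zeros((390,800,3),np.uint8); o[:,:540]=cv2.resize(a,(540,390),interpolation=2); o[:286,540:]=cv2.resize(b,(260,286),interpolation=2)
cv2.imwrite("pics/pin.png",o)
E
```

```text
[[274.93095424 190.96270204]] [[308.54031627 160.61952029]]
[[273.1909058  178.61458926]] [[308.30571926 157.24922766]]
```

View pics/pin.png

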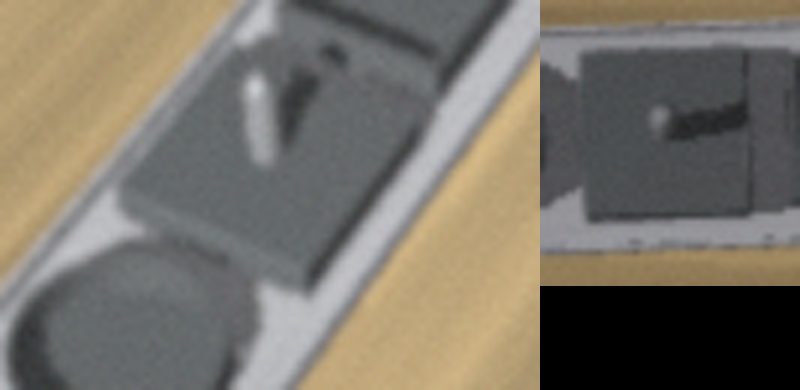

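Run:
```python
from mv import *
from h import *
place(.6262,.0305,.0262,90,.068)
reach([.3594,.2805,.17],D(90))
r=capture("side"); cv2.imwrite("pics/ring2.png",cv2.resize(r["image"][165:230,230:320,::-1],(540,390),interpolation=2))
```

```text
down False [0.6260101  0.03042269 0.02594207] [-0.02241611  0.06690717 -0.84033131]
t 9.325
```

View pics/ring2.png

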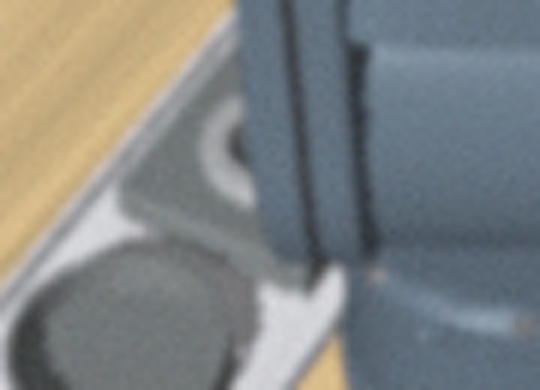

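Run:
```python
from mv import *
from h import *
pick(.3594,.2805,.015,90,.07,60)
reach([.45,.28,.17],D(90))
r=capture("side"); cv2.imwrite("pics/stub1.png",cv2.resize(r["image"][150:350,200:400,::-1],(600,600),interpolation=2))
```

```text
grip False 0.04292267617715141 61.386500895023346 [0.35959182 0.28085067 0.01577935] 12.8667
lift 0.04295519162708974 61.255032420158386 [-0.085238    0.12015676 -2.75219342] 13.7917
```

View pics/stub1.png

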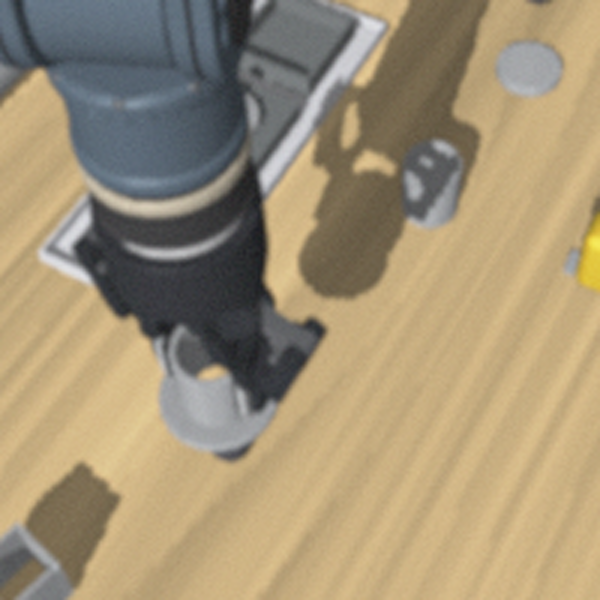

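Run:
```python
from mv import *
from h import *
r=capture("top"); cv2.imwrite("pics/ring3.png",cv2.resize(r["image"][130:190,250:380,::-1],(780,360),interpolation=2))
```

```text
(no output)
```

View pics/ring3.png

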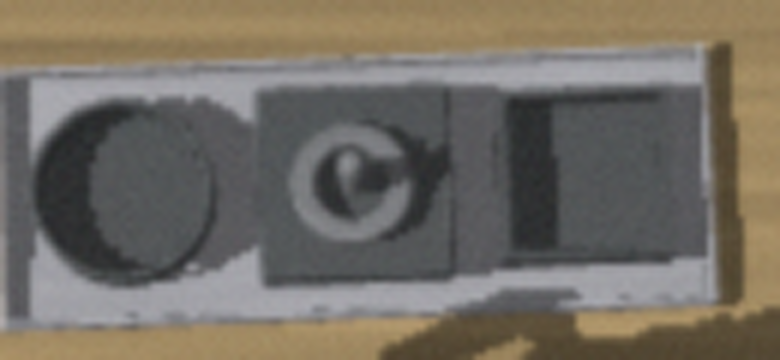

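Run:
```python
from mv import *
from h import *
place(.6255,.0328,.0485,90,.06,hi=.19)
pick(.3643,-.2836,.022,90,.055,80)
s=capture("side"); t=capture("top")
o=np.zeros((600,750,3),np.uint8)
o[:300,:]=cv2.resize(t["image"][130:190,240:390,::-1],(750,300),interpolation=2)
o[300:,:375]=cv2.resize(s["image"][140:260,220:370,::-1],(375,300),interpolation=2)
o[300:,375:]=cv2.resize(s["image"][60:180,370:520,::-1],(375,300),interpolation=2)
cv2.imwrite("pics/stub2.png",o)
```

```text
down False [0.62599936 0.03271494 0.0488786 ] [ 0.53688771 -0.35519969 -0.62148082]
t 17.8417
grip False 0.02543170443123237 78.47308158874512 [ 0.36424231 -0.28402985  0.02280913] 21.2333
lift 0.025289042084454177 78.77618551254272 [ 0.39358158 -0.20497986 -4.81340707] 22.125
```

View pics/stub2.png

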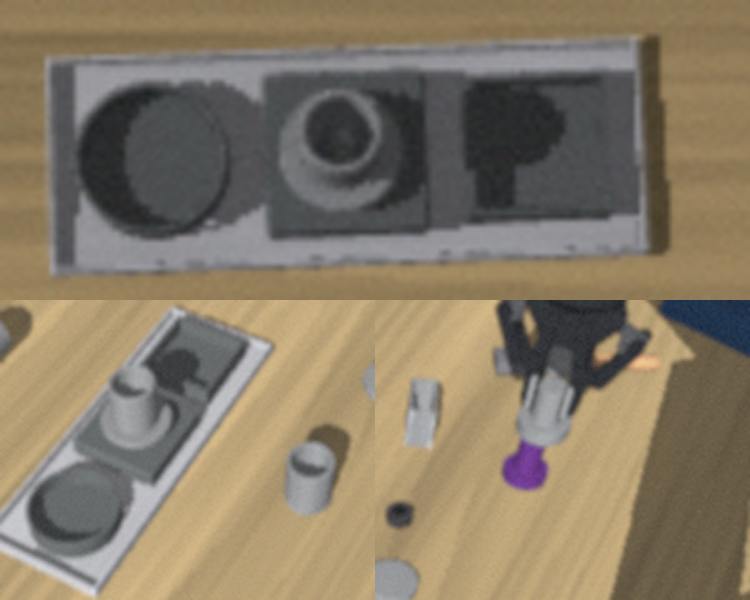

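Run:
```python
from mv import *
from h import *
place(.6227,.1408,.0297,90,.045)
pick(.5287,.396,.024,78.4,.065,60)
place(.6281,-.0752,.0317,91.5,.056)
reach([.35,-.15,.25],D(90))
s=capture("side"); t=capture("top")
o=np.zeros((600,750,3),np.uint8)
o[:300,:]=cv2.resize(t["image"][130:190,240:390,::-1],(750,300),interpolation=2)
o[300:,:375]=cv2.resize(s["image"][140:260,220:370,::-1],(375,300),interpolation=2)
o[300:,375:]=cv2.resize(t["image"][130:290,120:520,::-1],(375,150*2),interpolation=2)
cv2.imwrite("pics/end.png",o)
```

```text
down False [0.62303536 0.14087832 0.02989207] [ 0.18368716 -0.34665662 -3.06932091]
t 26.3667
grip False 0.03887785587470819 61.286187171936035 [0.52937031 0.39639263 0.02493265] 29.3667
lift 0.03877612756713323 60.91007351875305 [ 0.13040778 -0.50384746 -2.17116237] 30.25
down False [ 0.62847585 -0.07534995  0.03192797] [ 0.90697692 -0.59604309 -0.30002739]
t 34.3083
```

View pics/end.png

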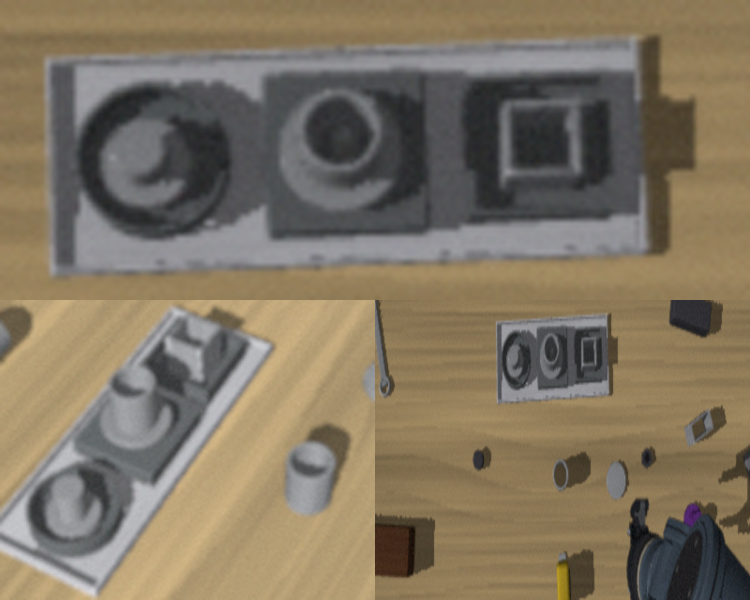

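Run:
```python
from rig import *
from h import *
s=capture("side"); t=capture("top")
o=np.zeros((400,800,3),np.uint8)
for k,(c,u,v) in enumerate(((s,248,226),(t,269,162))):
    im=np.ascontiguousarray(cv2.resize(c["image"][v-25:v+25,u-25:u+25,::-1],(400,400),interpolation=2))
    for P in (cyl(.05,.007,.021),cyl(.028,.021,.057)):
        for q in (P[:60],P[60:]):
            p=((proj(c,q+[.6227,.1408,0])-[u-25,v-25]+.5)*8).astype(np.int32)
            cv2.polylines(im,[p],True,(0,255,255),1)
    o[:,400*k:400*k+400]=im
cv2.imwrite("pics/plug.png",o)
```

```text
(no output)
```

View pics/plug.png

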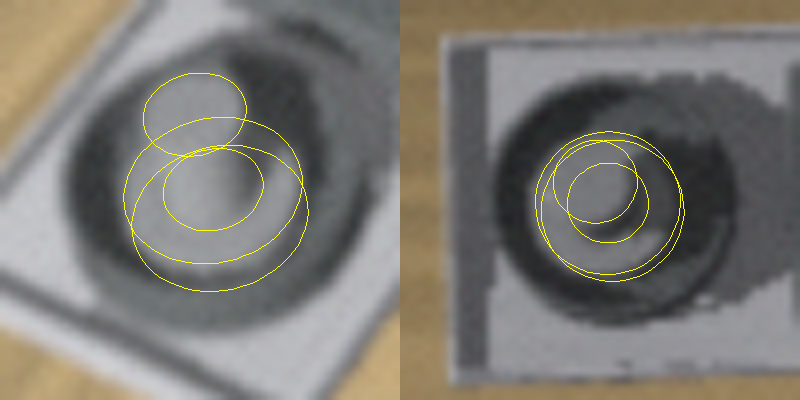

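The yellow outlines of an upright plug fit both views: neck top at about (195,113) in the left crop and (595,182) in the right. The plug stands flat in the pot. The ring and stub are on the pin, the square tube is in the bin, and the look-alikes are untouched.

```bash
python3 -c "
from rig import *
print(read_state()['time']); print(job_done())"
```

```text
35.6583
the job is handed in; nothing more can be done
None
```

The kit tray is loaded and handed in at 35.7 s of the 96 s allowed: ring then flanged stub on the pin, plug upright in the round pot, square tube upright in the square bin, and the look-alikes left where they were.

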